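# Unclamp a jar from the bench shaker and weigh it

## Robot

A 6-joint arm with a two-finger parallel gripper is mounted at the origin on the work surface. World frame = base frame: x ahead of the robot, y to its left, z up, the work surface at z = 0. Lengths are in m, angles in rad, forces in N, time in s.
With the tool pointing down it reaches from about 0.375 to 0.975 m from the base axis. Payload 3.8 kg.
Tool frame: the origin (TCP) lies at the very end of the fingers, on their centre line; the grasp point (between the pads) lies 19 mm behind it; z points along the fingers, y is the direction in which the jaws open and shut (so a half turn about z gives the same grasp; the last joint's range is limited). The gripper opens to 85 mm and grips with 20 to 120 N. Pads are 22 mm wide; open, the fingers measure 114 mm over their backs; the gripper's body (76 mm by 85 mm) begins 54 mm behind the grasp point. The pads swing forward as they close: fully open they stand 13 mm farther back than shut.
Start: joints at [1.236, 0.264, 1.604, -0, 1.274, -0.037], TCP at [0.198, 0.645, 0.198] pointing down, gripper open.
Joint ranges: [-2.63, 2.63], [-0.94, 2.18], [0.31, 2.57], [-1.31, 4.45], [0, 2.66], [-2.55, 2.55]. Speed limits (rad/s): [2.57, 2.57, 3.14, 3.14, 3.14, 3.14].

## Interface

Orientations are given as a rotation vector (axis times angle).
In Python, from workcell import read_state, read_camera, camera_info, finish_job gives the robot as it stands. The module is installed in compiled form; this text tells all that it offers.
- The arm moves only by the tool play_rows, never from a script. Its argument "motion" is a list of rows, each a list of 5 numbers: the shift along the tool's x, y, z in units of 1000 mm (1.0 is 1000 mm), then the turn about the tool's z in units of 2 pi rad (1.0 is 2 pi rad), then the finger opening in mm, from 0 to 85.4. A call has 1 to 5 rows; each row shifts and turns the commanded pose from where the row before left it, along the tool's axes as they then stand; what a row does not reach is not made up. A row lasts 1/8 s, in which the tool goes at most 62.5 mm and 10.7 degrees, less where a joint would pass 70% of its speed; a pose out of reach is approached as far as the arm can. A call with a number of a shift or a turn outside -1 to 1 is refused whole. A call with a gripper value outside its range is refused whole. The fingers move at their own pace and stop on an object; "squeeze" is the grip in N (left out, the last holds). Time passes only in rows, so rows that do not move let the fingers close. It gives the time, the measured TCP pose, the force and the opening at its end, in the units of the state.
- read_state(): the state, without advancing time (a new reading comes with each control period).
- read_camera(name): name is "scene" or "side" or "wrist"; returns the picture (400x640x3 uint8, red, green, blue); there is no depth.
- camera_info(name): a dict with "intrinsics" (3x3 intrinsics, pixels), "pose" (4x4, takes a point from camera to world coordinates). Camera axes: x right, y down, z forward; pixel columns grow to the right and rows downward; lengths in m; the calibration is good to about 2 mm. A picture is of the moment at which its call begins: read the wrist's pose just before it. camera_info takes no time and is no camera call; for the wrist camera it gives the pose at the moment of the call.
- finish_job(): hands the job in, once; it reports no verdict.
The state is a dict: "time": time; "q": joint angles; "joint_vel": joint speeds; "joint_torque": joint torques, N m; "tool_pos": TCP position; "tcp_rot": TCP orientation; "wrist_force": force on the tool from outside, world axes, zero at the start; "torque": the same for the moment, N m; "width": opening from 0.0 (shut) to 1.0 (fully open).
Only numpy, scipy, OpenCV 4.12 (cv2) and the standard library are available. Lean on these libraries where they do the work, as an engineer would, in place of code of your own. Each camera call takes 0.05 s, during which the arm holds its last target. There are 200 camera calls.

## Task

Release the clamped jar from the bench shaker: its clamp knob has a left-hand thread, so loosen it by turning it clockwise, about half a turn. Swing the clamp arm well aside (a quarter turn or so, to either side) while the jar stays in its nest, then lift the jar out upright and set it down gently, upright and in the middle of the balance's pan, and let go of it. Leave the flask and the spare jar between the two machines, and the brown bottle and the beaker at their outer sides, standing where they are.

Things in the scene. Friction and masses are not known exactly. Their poses are not given: they have to be found in the camera images.
- shaker: fixed low bench shaker, white housing 250 (x) x 160 (y) x 50 mm with an aluminium deck; origin under its centre, its front (own -x) roughly facing the robot. The jar's nest is at own x = -65 mm; a steel column stands at own x = +65 mm and carries the clamp arm, which at joint 0 points along own -x, over the jar. The column top with its hub and cap reaches 165 mm above the table
- nest (a point): centre of the nest floor on the shaker's deck, 50 mm above the table. The nest is an upright ring 59 mm inside, 72 mm outside, 22 mm high; the jar stands in it with 1.5 mm play all round
- jar: plain aluminium jar with closed lid, a cylinder 56 mm in diameter, 75 mm high, 0.28 to 0.56 kg; origin at the centre of its underside, z up. It starts in the nest. The top has a round recess 28 mm wide and 3 mm deep, in which the foot of the clamp screw sits, so that the arm cannot swing until the screw has been raised about 3 mm
- clamp_knob (a joint): turning angle of the clamp knob, rad: grows as the knob turns CLOCKWISE seen from above (left-hand thread); 0 = fully tight stop, 3.4 = end stop. Starts between 0 and 0.4. Each rad raises screw and knob by 1.6 mm; from about 1.8 rad on the foot is clear of the jar's recess. Stays where it is left; turning takes about 0.1 N m
- knob_grip (a point): point on the knob's axis at the height to grip; turns with the knob. The knob is a black wing (bar) 52 mm long along this point's x, 12 mm thick along its y and 26 mm high, from 16 mm below to 10 mm above this point; the arm's top is 26 mm below it at joint 0. It sits over the arm's free end, 130 mm from the column's axis
- clamp_arm (a joint): swing of the clamp arm about the column's vertical axis, rad: 0 = over the jar, positive counter-clockwise seen from above, limits -1.8 and 1.8; stays where it is left (about 0.25 N m of friction)
- bar_mid (a point): middle of the arm's top face, 62 mm from the column's axis and 156 mm above the table; moves with the arm; its x axis lies along the arm and points from the knob to the column. The arm is a level steel bar 20 mm wide and 16 mm thick (underside 140 mm above the table) that can be pushed on its side or gripped from above between knob and column
- pan (a point): centre of the top face of the balance's round steel pan, 120 mm in diameter, 64 mm above the table. The pan does not give
- balance: fixed white laboratory balance, 220 (x) x 180 (y) x 52 mm, pan on top at own x = +30 mm; origin under its centre, display at its front (own -x)
- flask1: bystander, leave alone: glass volumetric flask with white stopper, 52 mm wide, 126 mm high, neck 15 mm, between the shaker and the balance; origin at the centre of its underside
- spare_jar: bystander, leave alone: spare aluminium jar, wider and lower than the clamped one: 72 mm in diameter, 60 mm high; origin at the centre of its underside
- amber_bottle: bystander, leave alone: small brown reagent bottle, 48 mm wide, 85 mm high; origin at the centre of its underside
- beaker: bystander, leave alone: glass beaker, 60 mm wide, 75 mm high; origin at the centre of its underside
Things that resemble listed ones, but are neither listed nor needed, are in the scene too. What is shaped like the jar but pink or purple is not meant.

How it is judged:
On the way, in this order (a step that is already met when the one before it is completed fails the run):
1. the knob has been turned clockwise until its foot is clear (knob angle over 1.8 rad), arm still over the jar and jar still in its nest (value of joint clamp_knob above 1.8 rad and horizontal distance between jar and nest below 0.006 m and z of jar in the frame of nest below 0.006 m and value of joint clamp_arm between -0.2 and 0.2 rad), for 0.1 s.
2. the arm has been swung aside by more than 0.8 rad with the jar still standing in its nest (within 6 mm) (value of joint clamp_knob above 1.8 rad and (value of joint clamp_arm above 0.8 rad or value of joint clamp_arm below -0.8 rad) and horizontal distance between jar and nest below 0.006 m and z of jar in the frame of nest below 0.006 m), for 0.1 s.
3. the jar has been lifted clear of the nest ring, upright within 0.3 rad (z of jar in the frame of nest above 0.03 m and angle between jar's own z axis and vertical below 0.3 rad and (value of joint clamp_arm above 0.8 rad or value of joint clamp_arm below -0.8 rad)), for 0.1 s.
At the end, for the whole second after the job is handed in: The jar stands upright and at rest on the balance's pan, its axis within 30 mm of the pan's centre, released; the knob is still loosened (over 1.8 rad) and the arm still swung aside by more than 0.8 rad to either side (value of joint clamp_knob above 1.8 rad and (value of joint clamp_arm above 0.8 rad or value of joint clamp_arm below -0.8 rad) and horizontal distance between jar and pan below 0.03 m and z of jar in the frame of pan between -0.004 and 0.004 m and angle between jar's own z axis and vertical below 0.08 rad and linear speed of jar below 0.02 m/s); the robot touches nothing.
It fails at once if a bystander (flask, bottle, beaker or spare jar) is pushed more than 30 mm (distance of any of flask1, spare_jar, amber_bottle, beaker from where it was at the start of the episode above 0.03 m).
It fails at once if a bystander is tipped over (angle between any of flask1, spare_jar, amber_bottle, beaker's own z axis and vertical above 0.5 rad).
It fails at once if the jar is dropped or slammed onto the pan (moves faster than 0.3 m/s within 10 mm of it) (horizontal distance between jar and pan below 0.06 m and z of jar in the frame of pan below 0.01 m and linear speed of jar above 0.3 m/s).
It fails at once if the jar is tipped over (angle between jar's own z axis and vertical above 0.7 rad).
It also fails if it takes over 72 s, if anything falls off the work surface, if the arm or the gripper's body presses on something with over 40 N, if the wrist force passes 120 N, or if a joint passes its speed limit or range.

## Working session

There is one attempt and no reset: what is moved stays moved. The work goes in short steps, Python scripts to look and compute and a tool call to move; the robot and the scene stay as the last step left them, time stands still between calls to the robot, and variables do not carry over. Pictures are saved under pics/ and viewed, about 8 in all and at most 12, crops included, and the job is handed in when it is done.

Besides the shell and the picture viewer there is one more tool, called by a JSON object that holds its "fn" and its "kwargs". play_rows: Moves the arm, as the interface text tells. Shifts and turns lie within -1 to 1; 1 stands for 1000 mm of shift or 2 pi rad of turn. Its arguments: {"type":"object","properties":{"motion":{"type":"array","items":{"type":"array","items":{"type":"number"}}},"squeeze":{"type":"number"}},"required":["motion"]}

```bash
mkdir -p pics; python3 - <<'E'
from workcell import *
import cv2,numpy as np
s=read_state(); print(s)
for n in("scene","side"):
    i=camera_info(n); print(n,np.round(i["intrinsics"],1).tolist(),np.round(i["pose"],4).tolist())
    cv2.imwrite(f"pics/{n}0.png",read_camera(n)[...,::-1])
E
```

```text
{'time': 0.0, 'q': array([ 1.23613702e+00,  2.64755340e-01,  1.60535528e+00, -3.23302484e-05,
        1.27370466e+00, -3.69042426e-02]), 'joint_vel': array([-0.00063921, -0.00113106, -0.0008555 ,  0.00116029, -0.00083626,
        0.0009852 ]), 'joint_torque': array([ 1.71277807e-03, -5.15126288e+01, -3.67307854e+01,  1.39128133e-04,
        1.28934259e-02,  5.18671732e-05]), 'tool_pos': array([0.19778205, 0.64454093, 0.19717074]), 'tcp_rot': array([-0.46591528, -3.10646534,  0.00343977]), 'wrist_force': array([ 0.10456723,  0.29063818, -0.12351424]), 'torque': array([ 0.03970058,  0.00179597, -0.04831385]), 'width': 1.004438458242484}
scene [[395.5, 0.0, 321.6], [0.0, 395.5, 199.5], [0.0, 0.0, 1.0]] [[0.2928, 0.6601, -0.6918, 1.2448], [0.9562, -0.2026, 0.2114, -0.2299], [-0.0006, -0.7234, -0.6904, 0.8396], [0.0, 0.0, 0.0, 1.0]]
side [[433.8, 0.0, 322.7], [0.0, 433.8, 192.8], [0.0, 0.0, 1.0]] [[0.8167, -0.4112, 0.4048, 0.033], [-0.5768, -0.6007, 0.5535, -0.6739], [0.0155, -0.6856, -0.7278, 0.999], [0.0, 0.0, 0.0, 1.0]]
```

View pics/scene0.png

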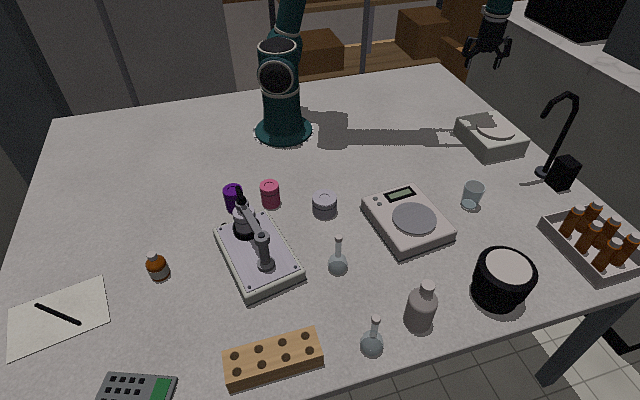

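View pics/side0.png

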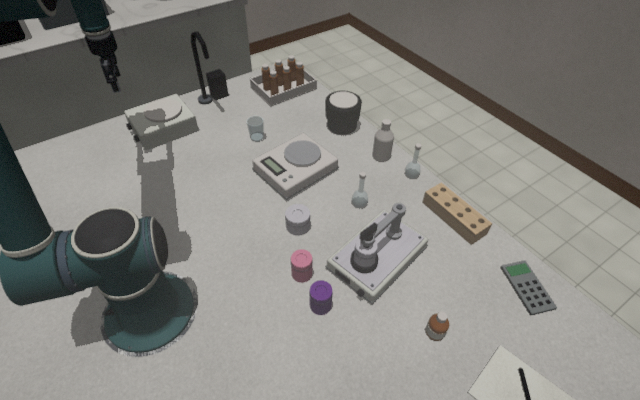

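Scene: the shaker is at about (258,255) and the balance pan at (414,218). The flask is at (338,262), the spare jar at (324,204), the bottle at (157,267) and the beaker at (472,195). The jars at (233,197) purple and (270,193) pink are decoys. The jar I want is the grey one under the clamp, at scene (245,222) and side (365,257). I'll enlarge both views of it.

```bash
python3 - <<'E'
import cv2,numpy as np
a=cv2.imread("pics/scene0.png")[180:305,205:305]; b=cv2.imread("pics/side0.png")[195:300,325:430]
f=lambda m,k:cv2.resize(m,None,fx=k,fy=k,interpolation=cv2.INTER_CUBIC)
A=f(a,4);B=f(b,4)
def grid(I,x0,y0,k):
    for x in range(-(-x0//10)*10,x0+I.shape[1]//k,10): cv2.putText(I,str(x),((x-x0)*k,8),0,.3,(0,0,255)); cv2.line(I,((x-x0)*k,0),((x-x0)*k,I.shape[0]),(0,200,255) if x%50==0 else (180,120,60),1)
    for y in range(-(-y0//10)*10,y0+I.shape[0]//k,10): cv2.putText(I,str(y),(0,(y-y0)*k+8),0,.3,(0,0,255)); cv2.line(I,(0,(y-y0)*k),(I.shape[1],(y-y0)*k),(180,120,60),1)
C=A.copy();D=B.copy();grid(C,205,180,4);grid(D,325,195,4)
C=cv2.addWeighted(A,.6,C,.4,0);D=cv2.addWeighted(B,.6,D,.4,0)
H=max(C.shape[0],D.shape[0]);p=lambda m:cv2.copyMakeBorder(m,0,H-m.shape[0],0,0,0)
o=np.hstack([p(C),p(D)]);print(o.shape);cv2.imwrite("pics/crop1.png",o[:,:])
E
```

```text
(500, 820, 3)
```

View pics/crop1.png

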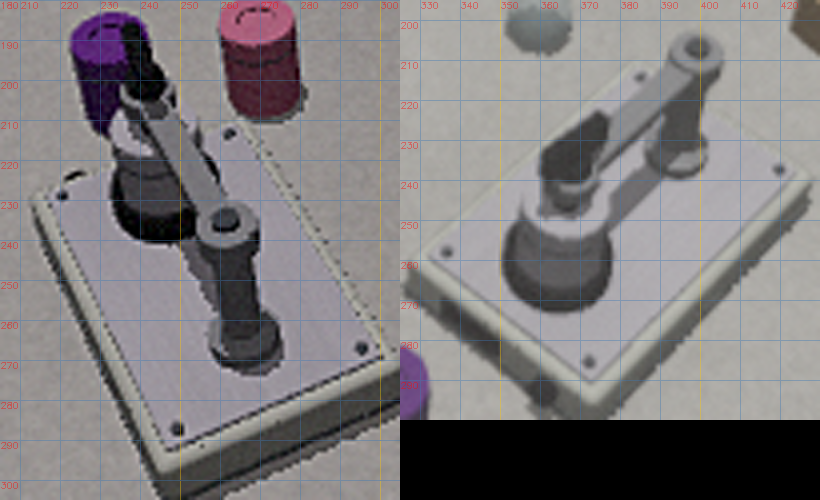

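```bash
cat > h.py <<'E'
import numpy as np, cv2
from workcell import *
from scipy.spatial.transform import Rotation as R
def bp(info,uv,z):
    P=np.array(info["pose"]);d=P[:3,:3]@np.linalg.inv(info["intrinsics"])@[uv[0],uv[1],1]
    return P[:3,3]+d*(z-P[2,3])/d[2]
def pr(info,X):
    P=np.array(info["pose"]);c=P[:3,:3].T@(np.array(X)-P[:3,3]);u=np.array(info["intrinsics"])@c;return u[:2]/u[2]
def pose():
    s=read_state();return s,np.array(s["tool_pos"]),R.from_rotvec(s["tcp_rot"]).as_matrix()
def togo(target):
    s,p,M=pose();d=M.T@(np.array(target)-p)*1;return np.round(d,4)
E
python3 - <<'E'
from h import *
a,b=camera_info("scene"),camera_info("side")
S=[(220.5,229),(262.5,213.2),(295.2,267),(249.2,287.2)];T=[(336.8,258),(385,214.2),(420,237.5),(372.2,285.5)]
for n,i,L in(("scene",a,S),("side",b,T)):
    q=np.array([bp(i,u,.05) for u in L]);print(n,np.round(q[:,:2],4).tolist(),q.mean(0))
print("col",bp(a,(261.7,234.5),.165),bp(b,(399.2,206.8),.165))
print("pan",bp(a,(414,218.5),.064),bp(b,(302,153),.064))
for n,z,u,v in(("flask",.005,(338,268),(360,203)),("spare",.06,(324,198),(298,213)),("bottle",.0,(157,275),(438,334)),("beaker",0,(470,206),(257,137))): print(n,bp(a,u,z),bp(b,v,z))
s,p,M=pose();w=camera_info("wrist");print("cam in tool",np.round(M.T@(w["pose"][:3,3]-p),4),np.round(M.T@w["pose"][:3,:3],3).tolist(),w["intrinsics"]);print(np.round(M,3))
E
```

```text
scene [[0.4835, -0.2809], [0.4581, -0.1619], [0.6638, -0.1202], [0.6887, -0.2378]] [ 0.57353581 -0.20017865  0.05      ]
side [[0.4553, -0.1657], [0.6601, -0.1225], [0.6843, -0.2412], [0.479, -0.2828]] [ 0.56969394 -0.20304916  0.05      ]
col [ 0.63862568 -0.18630026  0.165     ] [ 0.63075793 -0.19101121  0.165     ]
pan [0.61199062 0.22470524 0.064     ] [0.59982517 0.21995068 0.064     ]
flask [ 0.66628147 -0.00885607  0.005     ] [ 0.65588375 -0.01800475  0.005     ]
spare [0.45959681 0.01730136 0.06      ] [0.45166879 0.01569638 0.06      ]
bottle [ 0.5476211  -0.45809513  0.        ] [ 0.54790908 -0.45771622  0.        ]
beaker [5.62179464e-01 4.47613465e-01 1.11022302e-16] [0.55272065 0.44392948 0.        ]
cam in tool [ 8.170e-02 -1.000e-04 -1.756e-01] [[-0.001, -0.949, -0.315], [1.0, -0.0, -0.001], [0.001, -0.315, 0.949]] [[312.45937309   0.         316.81192415]
 [  0.         312.45937309 200.77448391]
 [  0.           0.           1.        ]]
[[-0.956  0.293 -0.001]
 [ 0.293  0.956 -0.002]
 [ 0.    -0.002 -1.   ]]
```

{"fn": "play_rows", "kwargs": {"motion": [[-0.039, -0.033, -0.0166, 0, 85], [-0.039, -0.033, -0.0166, 0, 85], [-0.039, -0.033, -0.0166, 0, 85], [-0.039, -0.033, -0.0166, 0, 85], [-0.039, -0.033, -0.0166, 0, 85]]}}

```text
time: 0.72
tool_pos: [0.3365, 0.4286, 0.2815]
tcp_rot: [-0.466, -3.107, 0.001]
wrist_force: [0.0, 0.1, 0.2]
width: 0.992
```

{"fn": "play_rows", "kwargs": {"motion": [[-0.039, -0.033, -0.0166, 0, 85], [-0.039, -0.033, -0.0166, 0, 85], [-0.039, -0.033, -0.0166, 0, 85], [-0.0226, -0.0464, 0, 0, 85], [-0.0226, -0.0464, 0, 0, 85]]}}

```text
time: 1.35
tool_pos: [0.435, 0.1977, 0.3311]
tcp_rot: [-0.466, -3.107, 0.0]
wrist_force: [0.0, -0.0, -0.2]
width: 0.993
```

{"fn": "play_rows", "kwargs": {"motion": [[-0.0226, -0.0464, 0, 0, 85], [-0.0226, -0.0464, 0, 0, 85], [-0.0226, -0.0464, 0, 0, 85], [-0.0226, -0.0464, 0, 0, 85], [-0.0226, -0.0464, 0, 0, 85]]}}

```text
time: 1.98
tool_pos: [0.4745, -0.0572, 0.3309]
tcp_rot: [-0.466, -3.107, -0.0]
wrist_force: [0.7, -0.1, 0.6]
width: 0.995
```

{"fn": "play_rows", "kwargs": {"motion": [[-0.0226, -0.0464, 0, 0, 85], [-0.0226, -0.0464, 0, 0, 85], [-0.0226, -0.0464, 0, 0, 85], [0, 0, 0, 0, 85]]}}

```text
time: 2.48
tool_pos: [0.4983, -0.2115, 0.33]
tcp_rot: [-0.473, -3.104, 0.0]
wrist_force: [-0.4, 0.5, -0.2]
width: 0.994
```

```bash
python3 - <<'E'
from h import *
s,p,M=pose();print(s["time"],p,s["q"],np.round(M,3).tolist())
w=camera_info("wrist");print([np.round(pr(w,x)).tolist() for x in ((.508,-.2146,.192),(.635,-.188,.165))])
cv2.imwrite("pics/w1.png",read_camera("wrist")[...,::-1])
E
```

```text
2.475 [ 0.49832998 -0.21147403  0.32999148] [-4.46782032e-01 -4.34084800e-02  1.70516882e+00 -8.04536942e-04
  1.48174597e+00 -1.71523209e+00] [[-0.955, 0.298, -0.002], [0.298, 0.955, 0.0], [0.002, -0.001, -1.0]]
[[317.0, 190.0], [368.0, 272.0]]
```

View pics/w1.png

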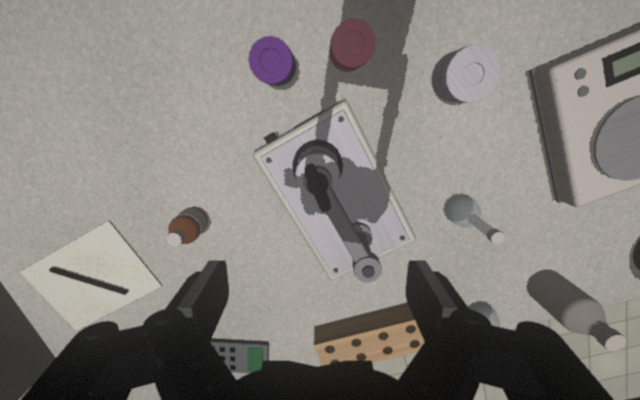

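The wrist view shows the knob at about (317,186) and the column cap at (368,269), within a few pixels of prediction. I'll enlarge the knob to get the wing's direction.

```bash
python3 - <<'E'
from h import *
x0,y0,k=277,140,7
a=cv2.imread("pics/w1.png")[y0:y0+80,x0:x0+90].astype(float)
A=np.clip(cv2.resize(a,None,fx=k,fy=k,interpolation=cv2.INTER_CUBIC)*1.8,0,255).astype(np.uint8);C=A.copy()
for x in range(280,x0+90,10): cv2.line(C,((x-x0)*k,0),((x-x0)*k,999),(0,180,255),1);cv2.putText(C,str(x),((x-x0)*k,10),0,.4,(0,0,255))
for y in range(y0,y0+80,10): cv2.line(C,(0,(y-y0)*k),(999,(y-y0)*k),(0,180,255),1);cv2.putText(C,str(y),(0,(y-y0)*k+10),0,.4,(0,0,255))
cv2.imwrite("pics/c2.png",cv2.addWeighted(A,.7,C,.3,0))
E
```

```text
(no output)
```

View pics/c2.png

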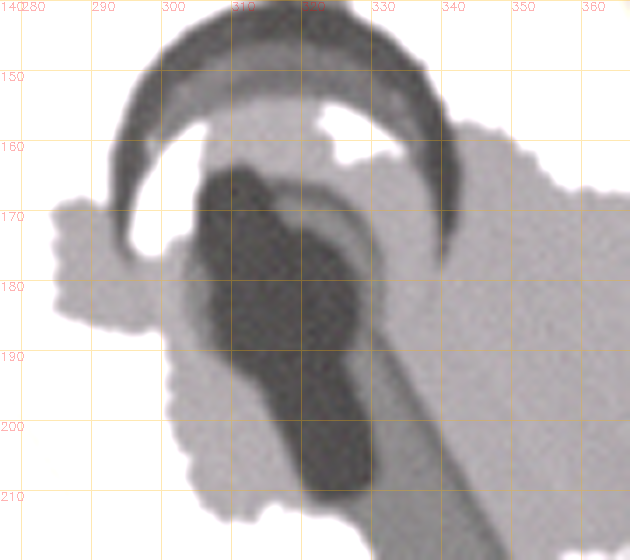

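```bash
python3 - <<'E'
from h import *
s,p,M=pose();w=camera_info("wrist")
e=np.array([bp(w,u,.1925) for u in((309.5,168.5),(324.8,206.5))]);d=e[1]-e[0];m=e.mean(0)
print(e,np.linalg.norm(d),m,"wing ang",np.arctan2(d[1],d[0]),"psi now",np.arctan2(M[1,1],M[0,1]))
print("col",bp(w,(368,269),.165)); print("disc",bp(w,(317,183),.18))
print("pan px",pr(w,(.606,.222,.064)))
E
```

```text
[[ 0.48367531 -0.21324771  0.1925    ]
 [ 0.5276683  -0.21021863  0.1925    ]] 0.04409714203505425 [ 0.50567181 -0.21173317  0.1925    ] wing ang 0.06874506709252921 psi now 1.2700255635683226
col [ 0.63136976 -0.18502071  0.165     ]
disc [ 0.50375732 -0.21146452  0.18      ]
pan px [634.54839    140.08480061]
```

{"fn": "play_rows", "kwargs": {"motion": [[-0.0077, 0.0012, 0.03, -0.0295, 60], [0, 0, 0.045, -0.0295, 50], [0, 0, 0.045, 0, 45], [0, 0, 0.035, 0, 40], [0, 0, 0.011, 0, 40]], "squeeze": 35}}

```text
time: 3.15
tool_pos: [0.5045, -0.2072, 0.1625]
tcp_rot: [0.117, -3.135, -0.005]
wrist_force: [0.1, -0.1, 0.5]
width: 0.471
```

{"fn": "play_rows", "kwargs": {"motion": [[0, 0, 0, 0, 30], [0, 0, 0, 0, 15], [0, 0, 0, 0, 5], [0, 0, 0, 0, 5], [0, 0, 0, 0, 5]]}}

```text
time: 3.78
tool_pos: [0.5067, -0.2098, 0.1658]
tcp_rot: [-0.114, 3.139, -0.001]
wrist_force: [-0.3, 0.5, -0.4]
width: 0.058
```

```bash
python3 - <<'E'
from h import *
s,p,M=pose();print(s["time"],p,s["q"],np.arctan2(M[1,1],M[0,1]),s["wrist_force"],s["torque"],s["width"]*85.4)
cv2.imwrite("pics/w2.png",read_camera("wrist")[...,::-1])
E
```

```text
3.775 [ 0.50670707 -0.20982978  0.16575623] [-4.38022959e-01  4.80561967e-02  1.91349573e+00 -1.18259842e-06
  1.17928808e+00 -2.08154211e+00] 1.6435194806660314 [-0.33429298  0.47845636 -0.38035438] [ 0.0138048   0.03348736 -0.03089914] 4.9801873796527145
```

View pics/w2.png

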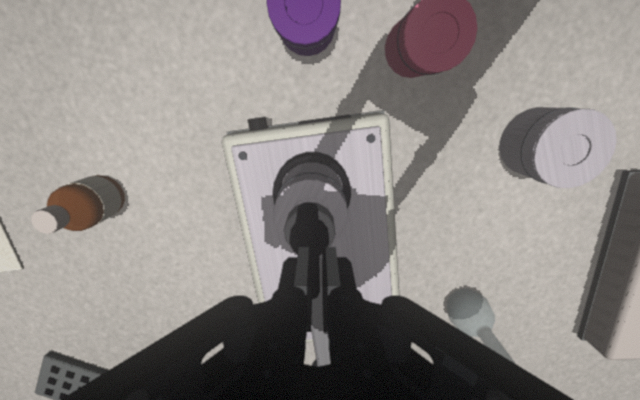

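```bash
python3 - <<'E'
from h import *
s,p,M=pose();w=camera_info("wrist")
for n,x in(("tcp",p),("grasp",p+[0,0,.019]),("knobtop",(.506,-.2127,.1925)),("end-",(.480,-.2145,.1925)),("end+",(.532,-.211,.1925)),("col",(.632,-.186,.165))): print(n,pr(w,x))
a=cv2.imread("pics/w2.png")[140:400,230:400].astype(float)
A=np.clip(cv2.resize(a,None,fx=2.3,fy=2.3,interpolation=cv2.INTER_CUBIC)*2.2,0,255).astype(np.uint8)
a=cv2.cvtColor(read_camera("scene"),cv2.COLOR_RGB2BGR)[130:280,190:320]
b=cv2.cvtColor(read_camera("side"),cv2.COLOR_RGB2BGR)[180:280,320:420]
B=cv2.resize(b,(390,390),interpolation=cv2.INTER_CUBIC);C=np.zeros((598,390,3),np.uint8);C[:390]=np.clip(B*1.5,0,255)
cv2.imwrite("pics/c3.png",np.hstack([A,C]))
cv2.imwrite("pics/sc3.png",a)
E
```

```text
tcp [316.79152924 237.04795707]
grasp [316.74967112 251.52170689]
knobtop [311.30843001 257.19465452]
end- [311.17280941 211.29722602]
end+ [311.2528876  298.77153048]
col [336.49368415 392.10075864]
```

View pics/c3.png

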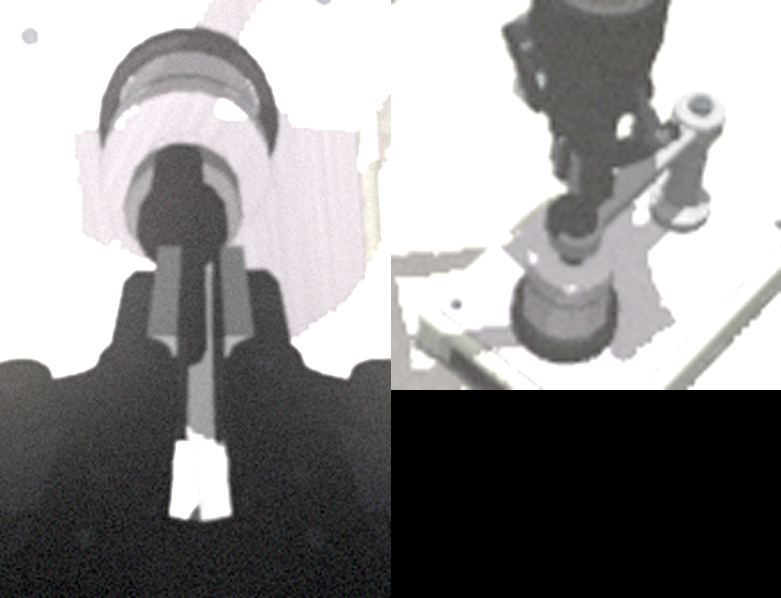

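{"fn": "play_rows", "kwargs": {"motion": [[0, 0, 0, 0, 0], [0, 0, 0, 0, 0], [0, 0, 0, 0, 0], [0, 0, 0, 0, 0]], "squeeze": 35}}

```text
time: 4.42
tool_pos: [0.5065, -0.2096, 0.1652]
tcp_rot: [0.114, -3.139, -0.0]
wrist_force: [0.2, 0.7, -0.2]
width: 0.0
```

```bash
python3 - <<'E'
from h import *
s,p,M=pose();print(s["time"],p,s["wrist_force"],s["torque"],s["width"]*85.4)
w=camera_info("wrist")
X,Y,Z=M.T
for z in(0,-.019,-.03,-.04):
  print(z,[np.round(pr(w,p+.011*X*a+.006*b*Y+z*Z)).tolist() for a,b in((1,-1),(1,1),(-1,-1))])
I=cv2.cvtColor(read_camera("wrist"),cv2.COLOR_RGB2BGR);old=cv2.imread("pics/w2.png")
d=cv2.absdiff(I,old).max(2);print("diff",(d>40).sum(),np.argwhere(d>40).min(0) if (d>40).any() else 0)
A=np.hstack([np.clip(cv2.resize(m[200:330,250:390].astype(float),None,fx=2.8,fy=2.8,interpolation=cv2.INTER_CUBIC)*3,0,255).astype(np.uint8) for m in(old,I)])
b=cv2.cvtColor(read_camera("scene"),cv2.COLOR_RGB2BGR)[160:250,200:300]
B=np.clip(cv2.resize(b,None,fx=2.6,fy=2.6,interpolation=cv2.INTER_CUBIC).astype(float)*2,0,255).astype(np.uint8)
o=np.zeros((A.shape[0]+B.shape[0],A.shape[1],3),np.uint8);o[:A.shape[0]]=A;o[A.shape[0]:,:B.shape[1]]=B
cv2.imwrite("pics/c4.png",o);print(o.shape)
E
```

```text
4.425 [ 0.5064662  -0.20964674  0.16523182] [ 0.17520852  0.70166289 -0.16832985] [ 0.00848036 -0.00592764  0.04294278] 0.011843907527235797
0 [[307.0, 220.0], [327.0, 220.0], [307.0, 253.0]]
-0.019 [[306.0, 233.0], [328.0, 233.0], [306.0, 269.0]]
-0.03 [[305.0, 242.0], [328.0, 242.0], [305.0, 280.0]]
-0.04 [[304.0, 251.0], [329.0, 251.0], [305.0, 291.0]]
diff 3481 [49  0]
(598, 784, 3)
```

View pics/c4.png

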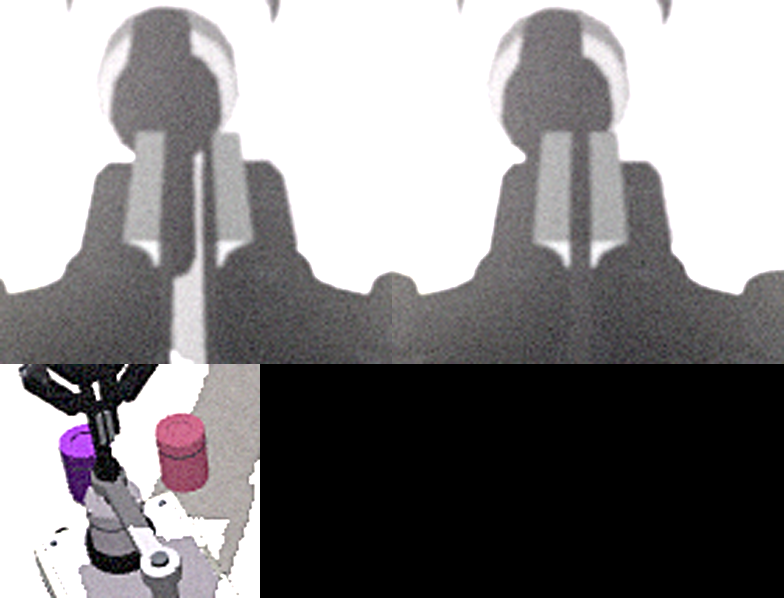

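```bash
python3 - <<'E'
from h import *
s,p,M=pose()
for n in("scene","side"):
  i=camera_info(n)
  for z in(0,.019,.035): print(n,z,np.round(pr(i,p+[0,0,z]),1))
  print("knob top",np.round(pr(i,(.506,-.2127,.192)),1),"knob bot",np.round(pr(i,(.506,-.2127,.166)),1))
a=read_camera("scene")[165:225,215:275,::-1];b=read_camera("side")[200:260,340:400,::-1]
f=lambda m:np.clip(cv2.resize(np.ascontiguousarray(m).astype(float),(390,390),interpolation=cv2.INTER_CUBIC)*2.5,0,255)
cv2.imwrite("pics/c5.png",np.hstack([f(a),f(b)]))
E
```

```text
scene 0 [242.4 198.1]
scene 0.019 [241.3 192.4]
scene 0.035 [240.4 187.6]
knob top [239.5 190.2] knob bot [241.1 198. ]
side 0 [366.3 233.1]
side 0.019 [367.  228.2]
side 0.035 [367.6 224. ]
knob top [368.  227.1] knob bot [367.  233.9][ WARN:0@3.384] global loadsave.cpp:1063 imwrite_ Unsupported depth image for selected encoder is fallbacked to CV_8U.
```

View pics/c5.png

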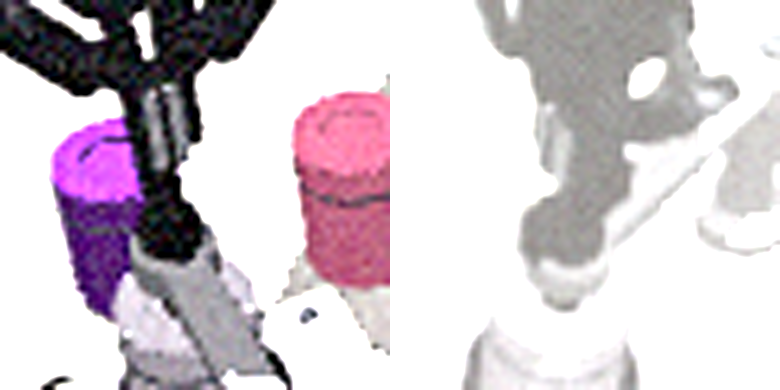

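Both cameras, and the fingers shutting on nothing, show the fingertips about 35 mm above the reported TCP, over the knob (scene crop: pads end at row 191, TCP projected to 198). I'll open, shift onto the wing and go down in checked steps.

{"fn": "play_rows", "kwargs": {"motion": [[0, -0.004, 0, 0, 45], [0, 0, 0, 0, 45], [0, 0, 0, 0, 45], [0, 0, 0.012, 0, 45], [0, 0, 0, 0, 45]]}}

```text
time: 5.25
tool_pos: [0.5056, -0.213, 0.1515]
tcp_rot: [0.114, -3.137, -0.002]
wrist_force: [-0.6, -0.2, -0.1]
width: 0.525
```

{"fn": "play_rows", "kwargs": {"motion": [[0, 0, 0.012, 0, 45], [0, 0, 0, 0, 45], [0, 0, 0.008, 0, 45], [0, 0, 0, 0, 45]]}}

```text
time: 5.75
tool_pos: [0.5062, -0.2134, 0.1324]
tcp_rot: [0.114, -3.138, -0.001]
wrist_force: [-0.7, 0.0, -0.3]
width: 0.527
```

{"fn": "play_rows", "kwargs": {"motion": [[0, 0, 0, 0, 25], [0, 0, 0, 0, 10], [0, 0, 0, 0, 4], [0, 0, 0, 0, 4], [0, 0, 0, 0, 4]]}}

```text
time: 6.38
tool_pos: [0.5077, -0.214, 0.1347]
tcp_rot: [-0.115, 3.137, -0.002]
wrist_force: [-0.1, 0.4, 5.6]
width: 0.135
```

```bash
python3 - <<'E'
from h import *
s,p,M=pose();print(s["time"],p,s["wrist_force"],s["torque"],s["width"]*85.4)
I=read_camera("wrist")[180:330,250:390,::-1];a=read_camera("scene")[165:225,215:275,::-1]
f=lambda m:np.clip(cv2.resize(np.ascontiguousarray(m).astype(float),(390,390),interpolation=cv2.INTER_CUBIC)*2.5,0,255).astype(np.uint8)
cv2.imwrite("pics/c6.png",np.hstack([f(I),f(a)]))
E
```

```text
6.375 [ 0.50771635 -0.21400578  0.1346921 ] [-0.12050223  0.39686159  5.62701548] [0.0956945  0.09267466 0.05420283] 11.49230792144372
```

{"fn": "play_rows", "kwargs": {"motion": [[0, 0, -0.0007, 0, 4], [0, 0, -0.0003, 0.02, 4], [0, 0, -0.0003, 0.0255, 4], [0, 0, -0.0003, 0.0255, 4], [0, 0, -0.0003, 0.0255, 4]], "squeeze": 60}}

```text
time: 7.1
tool_pos: [0.5078, -0.213, 0.1358]
tcp_rot: [0.836, 3.026, 0.002]
wrist_force: [1.8, 2.8, 3.1]
width: 0.126
```

```bash
python3 - <<'E'
from h import *
s,p,M=pose();print(s["time"],p,s["q"],np.arctan2(M[1,1],M[0,1]),s["wrist_force"],s["torque"],s["width"]*85.4)
E
```

```text
7.1 [ 0.50784273 -0.21303398  0.13580211] [-0.44363215  0.07726998  1.94045168  0.0019416   1.12225243 -1.47650218] 1.0320308359219585 [1.83060862 2.80157246 3.11850927] [ 0.49357967 -0.40965652  0.13314936] 10.75907996839442
```

{"fn": "play_rows", "kwargs": {"motion": [[0, 0, -0.0003, 0.0255, 4], [0, 0, -0.0003, 0.0255, 4], [0, 0, -0.0003, 0.0255, 4], [0, 0, -0.0003, 0.0255, 4], [0, 0, -0.0003, 0.0255, 4]]}}

```text
time: 7.72
tool_pos: [0.5089, -0.2125, 0.1372]
tcp_rot: [1.949, 2.461, 0.006]
wrist_force: [5.2, 4.1, 1.2]
width: 0.129
```

{"fn": "play_rows", "kwargs": {"motion": [[0, 0, -0.0003, 0.0255, 4], [0, 0, -0.0003, 0.0255, 4], [0, 0, -0.0003, 0.0255, 4], [0, 0, -0.0003, 0.0255, 4], [0, 0, -0.0003, 0.0255, 4]]}}

```text
time: 8.35
tool_pos: [0.5101, -0.2127, 0.1386]
tcp_rot: [2.755, 1.506, 0.01]
wrist_force: [8.8, 3.4, -2.4]
width: 0.129
```

{"fn": "play_rows", "kwargs": {"motion": [[0, 0, -0.0003, 0.0255, 4], [0, 0, -0.0003, 0.0255, 4], [0, 0, 0, 0, 4]]}}

```text
time: 8.72
tool_pos: [0.5105, -0.213, 0.1391]
tcp_rot: [2.958, 1.052, 0.012]
wrist_force: [10.3, 2.4, -3.8]
width: 0.125
```

```bash
python3 - <<'E'
from h import *
s,p,M=pose();print(s["time"],p,s["q"],np.arctan2(M[1,1],M[0,1]),s["wrist_force"],s["torque"],s["width"]*85.4)
o=[]
for n,r in(("wrist",(150,330,230,410)),("side",(190,280,320,410))):
  m=read_camera(n)[r[0]:r[1],r[2]:r[3],::-1];o.append(np.clip(cv2.resize(np.ascontiguousarray(m).astype(float),(390,390),interpolation=cv2.INTER_CUBIC)*2,0,255).astype(np.uint8))
cv2.imwrite("pics/c7.png",np.hstack(o))
E
```

```text
8.725 [ 0.51054219 -0.21302593  0.13909994] [-0.44290959  0.07530131  1.93613367  0.00417525  1.12348873  0.44254609] -0.8872628929026982 [10.34166596  2.40607006 -3.81027799] [ 0.36702115 -1.69242705 -0.07141664] 10.674186457226837
```

View pics/c7.png

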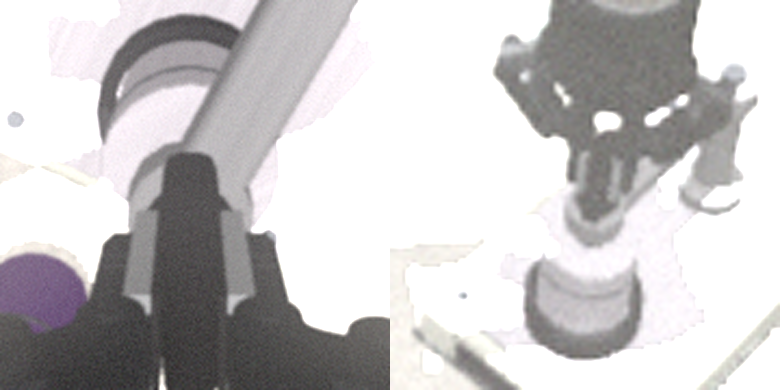

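The knob turned with the gripper by 2.53 rad and the arm is still over the jar. I'll swing the arm counter-clockwise by carrying the knob along its arc.

{"fn": "play_rows", "kwargs": {"motion": [[-0.0061, 0.0136, 0, -0.0183, 4], [-0.0061, 0.0136, 0, -0.0183, 4], [-0.0061, 0.0136, 0, -0.0183, 4]]}}

```text
time: 9.2
tool_pos: [0.5259, -0.2534, 0.139]
tcp_rot: [-2.731, -1.552, -0.009]
wrist_force: [7.6, 5.8, 0.4]
width: 0.13
```

```bash
python3 - <<'E'
from h import *
s,p,M=pose();c=np.array([.634,-.187]);d=p[:2]-c
print(s["time"],p,np.linalg.norm(d),"th",np.arctan2(d[1],d[0])%6.283-3.348,np.arctan2(M[1,1],M[0,1])+.887,s["wrist_force"],s["torque"],s["width"]*85.4)
E
```

```text
9.2 [ 0.52590125 -0.25339982  0.13895683] 0.126863216184424 th 0.3442400540478099 0.34975412332416256 [7.57404335 5.77558624 0.35711575] [ 1.17873857 -1.22957375 -0.03544254] 11.087393607178377
```

{"fn": "play_rows", "kwargs": {"motion": [[-0.0061, 0.0136, 0, -0.0183, 4], [-0.0061, 0.0136, 0, -0.0183, 4], [-0.0061, 0.0136, 0, -0.0183, 4], [-0.0061, 0.0136, 0, -0.0183, 4]]}}

```text
time: 9.7
tool_pos: [0.566, -0.2954, 0.1389]
tcp_rot: [-2.304, -2.133, -0.004]
wrist_force: [1.3, 6.0, 3.7]
width: 0.129
```

{"fn": "play_rows", "kwargs": {"motion": [[-0.0061, 0.0136, 0, -0.0183, 4], [-0.0061, 0.0136, 0, -0.0183, 4], [-0.0061, 0.0136, 0, -0.0183, 4], [-0.0061, 0.0136, 0, -0.0183, 4], [0, 0, 0, 0, 4]]}}

```text
time: 10.32
tool_pos: [0.622, -0.3157, 0.1389]
tcp_rot: [1.763, 2.599, 0.002]
wrist_force: [1.0, 2.1, 4.0]
width: 0.13
```

```bash
python3 - <<'E'
from h import *
s,p,M=pose();c=np.array([.634,-.187]);d=p[:2]-c
print(s["time"],p,np.linalg.norm(d),"th",np.arctan2(d[1],d[0])%6.283-3.348,np.arctan2(M[1,1],M[0,1])+.887,s["wrist_force"],s["torque"],s["width"]*85.4)
E
```

```text
10.325 [ 0.62200794 -0.31573193  0.13892594] 0.12928928729144845 th 1.2713164935972623 1.2659140043267763 [0.96330343 2.1294952  4.00877277] [ 0.33593713 -0.24698446  0.10874006] 11.087267200039477
```

{"fn": "play_rows", "kwargs": {"motion": [[0, 0, 0, 0, 25], [0, 0, 0, 0, 50], [0, 0, 0, 0, 60], [0, 0, -0.015, 0, 85], [0, 0, -0.035, 0, 85]]}}

```text
time: 10.95
tool_pos: [0.6193, -0.3155, 0.1876]
tcp_rot: [-1.761, -2.597, 0.001]
wrist_force: [-0.4, 0.5, -0.2]
width: 0.994
```

{"fn": "play_rows", "kwargs": {"motion": [[0, 0, -0.04, 0, 85], [0.04, -0.02, 0, 0, 85], [0.049, -0.0245, 0, 0, 85], [0.0487, -0.0246, 0, 0, 85], [0, 0, 0, 0, 85]]}}

```text
time: 11.58
tool_pos: [0.5026, -0.2115, 0.2293]
tcp_rot: [-1.761, -2.601, -0.0]
wrist_force: [0.5, -0.1, 0.5]
width: 0.995
```

```bash
python3 - <<'E'
from h import *
s,p,M=pose();print(s["time"],p,np.arctan2(M[1,1],M[0,1]),s["wrist_force"],s["width"]*85.4)
w=camera_info("wrist");np.savez("w3.npz",K=w["intrinsics"],P=w["pose"])
I=np.ascontiguousarray(read_camera("wrist")[...,::-1]);cv2.imwrite("pics/w3.png",I)
u=pr(w,(.507,-.2135,.125));print("jar top px",u)
x0,y0=int(u[0])-70,int(u[1])-60;print(x0,y0)
A=cv2.resize(I[y0:y0+120,x0:x0+140],None,fx=5,fy=5,interpolation=cv2.INTER_CUBIC);A=np.clip(A*1.4,0,255)
for x in range(-(-x0//20)*20,x0+140,20): cv2.line(A,((x-x0)*5,0),((x-x0)*5,6),(0,0,255));cv2.putText(A,str(x),((x-x0)*5,18),0,.4,(0,0,255))
for y in range(-(-y0//20)*20,y0+120,20): cv2.line(A,(0,(y-y0)*5),(6,(y-y0)*5),(0,0,255));cv2.putText(A,str(y),(8,(y-y0)*5),0,.4,(0,0,255))
cv2.imwrite("pics/c8.png",A.astype(np.uint8))
E
```

```text
11.575 [ 0.50263853 -0.2114853   0.22926212] 0.3805381086512562 [ 0.45232862 -0.06820559  0.47302446] 84.99008105467226
jar top px [321.40573715 192.57967933]
251 132
```

View pics/c8.png

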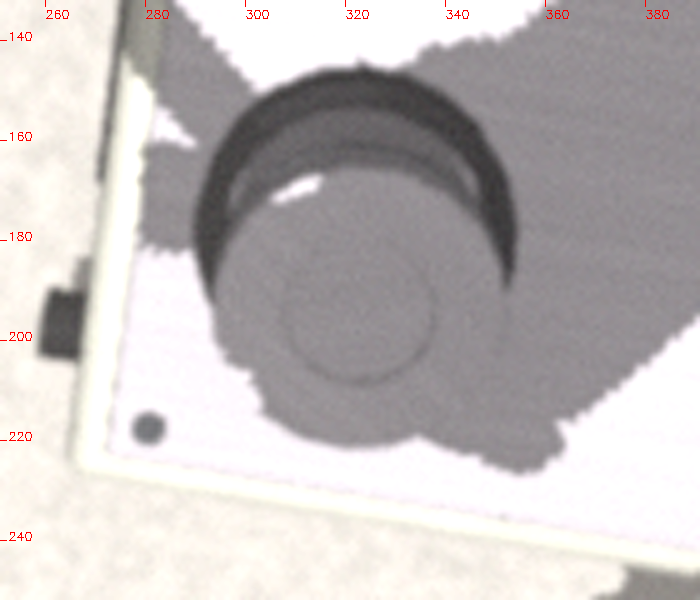

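The jar is in its nest with the arm gone from above it, and the lid recess is centred at (322.6,193.9), about 1 px from prediction.

```bash
python3 - <<'E'
from h import *
f=np.load("w3.npz");w={"intrinsics":f["K"],"pose":f["P"]};t=bp(w,(322.6,193.9),.125);print(t);print(togo([t[0],t[1],.045]))
# tip estimate open: project finger-tip candidates
s,p,M=pose();X,Y,Z=M.T
for z in(-.013,-.04,-.05,-.055): print(z,np.round(pr(w,p+.011*X+.0425*Y+z*Z)),np.round(pr(w,p+.011*X-.0425*Y+z*Z)))
b=camera_info("side");print("pan px side",[np.round(pr(b,(.606+dx,.222+dy,.064)),1).tolist() for dx,dy in((0,0),(.06,0),(-.06,0),(0,.06),(0,-.06))])
o=cv2.imread("pics/side0.png")[125:200,240:345]; cv2.imwrite("pics/c9.png",np.vstack([cv2.resize(o,(735,525),interpolation=cv2.INTER_CUBIC)]))
E
```

```text
[ 0.50852347 -0.21428234  0.125     ]
[-0.0022  0.0027  0.1851]
-0.013 [396. 232.] [246. 232.]
-0.04 [410. 255.] [233. 255.]
-0.05 [416. 266.] [228. 266.]
-0.055 [419. 272.] [225. 272.]
pan px side [[303.2, 151.9], [318.4, 145.2], [287.5, 159.0], [293.3, 142.0], [313.7, 162.3]]
```

{"fn": "play_rows", "kwargs": {"motion": [[-0.0022, 0.0027, 0.05, 0, 85], [0, 0, 0.05, 0, 85], [0, 0, 0.04, 0, 85], [0, 0, 0.02, 0, 85], [0, 0, 0, 0, 85]], "squeeze": 50}}

```text
time: 12.25
tool_pos: [0.5088, -0.2152, 0.0673]
tcp_rot: [-1.762, -2.598, 0.001]
wrist_force: [-0.7, 0.1, -0.4]
width: 0.996
```

```bash
python3 - <<'E'
from h import *
print(pose()[:2]);print(togo([.5085,-.2143,.042]))
E
```

```text
({'time': 12.25, 'q': array([-4.45193123e-01,  1.54983437e-01,  1.99235512e+00, -1.50122130e-04,
        9.97043862e-01, -8.24120848e-01]), 'joint_vel': array([ 0.00256763, -0.03400598, -0.0348662 ,  0.00050665,  0.01072342,
        0.00054485]), 'joint_torque': array([ 1.40589644e-02, -3.99953771e+01, -3.14928174e+01, -1.01613919e-04,
       -1.23047121e-01, -2.34130021e-04]), 'tool_pos': array([ 0.50879329, -0.21522972,  0.06733932]), 'tcp_rot': array([-1.76167659e+00, -2.59786370e+00,  8.52956017e-04]), 'wrist_force': array([-0.73046138,  0.06533201, -0.41650473]), 'torque': array([ 0.0051491 , -0.02782494, -0.00016801]), 'width': 0.9956541166996276}, array([ 0.50879329, -0.21522972,  0.06733932]))
[0.0009 0.0001 0.0253]
```

{"fn": "play_rows", "kwargs": {"motion": [[0.0009, 0, 0.013, 0, 85], [0, 0, 0.012, 0, 85], [0, 0, 0, 0, 85], [0, 0, 0, 0, 70], [0, 0, 0, 0, 62]]}}

```text
time: 12.88
tool_pos: [0.5091, -0.2142, 0.0444]
tcp_rot: [1.762, 2.6, 0.0]
wrist_force: [0.1, 0.0, -1.0]
width: 0.729
```

{"fn": "play_rows", "kwargs": {"motion": [[0, 0, 0, 0, 55], [0, 0, 0, 0, 48], [0, 0, 0, 0, 48], [0, 0, 0, 0, 48]]}}

```text
time: 13.38
tool_pos: [0.5093, -0.2141, 0.0447]
tcp_rot: [1.762, 2.6, 0.001]
wrist_force: [-0.6, 2.0, 5.7]
width: 0.651
```

```bash
python3 - <<'E'
from h import *
s,p,M=pose();print(s["time"],p,s["wrist_force"],s["torque"],s["width"]*85.4)
o=[]
for n,r in(("scene",(130,270,200,340)),("side",(160,300,300,440))):
  m=read_camera(n)[r[0]:r[1],r[2]:r[3],::-1];o.append(np.clip(cv2.resize(np.ascontiguousarray(m).astype(float),(390,390),interpolation=cv2.INTER_CUBIC)*1.7,0,255).astype(np.uint8))
cv2.imwrite("pics/c10.png",np.hstack(o))
E
```

```text
13.375 [ 0.50927093 -0.21414342  0.0446945 ] [-0.60673897  1.96771761  5.74220465] [ 0.20560247  0.16230611 -0.00429561] 55.59651044445765
```

View pics/c10.png

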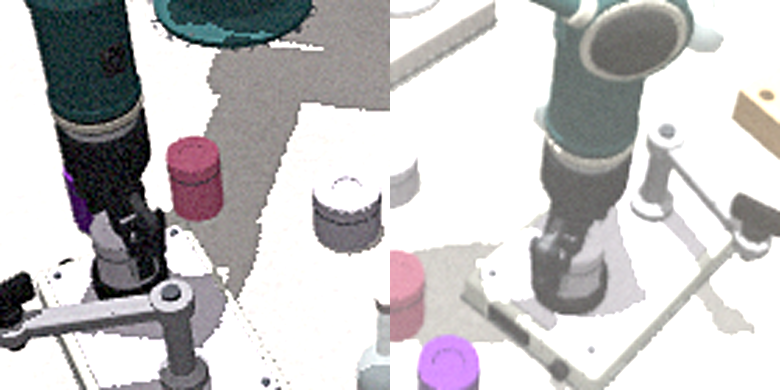

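Gripped at 55.6 mm, with the arm well aside (seen in both views). That uses up my 12 views, so I'll fit the pan circle numerically.

```bash
python3 - <<'E'
from h import *
for n,seed in(("scene",(414,216)),("side",(302,153))):
  I=cv2.GaussianBlur(cv2.imread(f"pics/{n}0.png"),(3,3),0);i=camera_info(n);print(n,I[seed[1],seed[0]],[I[seed[1],seed[0]+d].tolist() for d in(-35,-25,-20,-15,15,20,25,30)])
  for t in(5,8,12):
    m=np.zeros((402,642),np.uint8);cv2.floodFill(I.copy(),m,seed,0,(t,)*3,(t,)*3,8|(255<<8)|cv2.FLOODFILL_MASK_ONLY|cv2.FLOODFILL_FIXED_RANGE)
    c=max(cv2.findContours(m[1:-1,1:-1],0,cv2.CHAIN_APPROX_NONE)[0],key=cv2.contourArea)
    c=cv2.convexHull(c)[:,0].astype(float);q=np.array([bp(i,u,.064)[:2] for u in c])
    (x,y),r=cv2.minEnclosingCircle((q*1000).astype(np.float32))
    A=np.c_[2*q,np.ones(len(q))];k=np.linalg.lstsq(A,(q**2).sum(1),rcond=None)[0]
    print(t,len(q),"minenc",x,y,r,"lsq",k[:2],np.sqrt(k[2]+k[0]**2+k[1]**2))
E
```

```text
scene [120 115 118] [[154, 155, 163], [154, 156, 164], [118, 114, 116], [120, 116, 118], [122, 117, 118], [121, 116, 118], [152, 155, 162], [144, 146, 153]]
5 23 minenc 608.766357421875 227.0993194580078 58.734535217285156 lsq [0.6065929  0.22764748] 0.056504324415528835
8 21 minenc 608.4027099609375 226.4779052734375 59.41639709472656 lsq [0.60649675 0.22719682] 0.05744001243296215
12 23 minenc 609.413818359375 227.32955932617188 60.99948501586914 lsq [0.60697692 0.22737152] 0.05826925294119837
side [140 141 140] [[173, 178, 182], [174, 179, 183], [173, 178, 182], [139, 138, 138], [142, 141, 142], [172, 177, 182], [174, 179, 183], [164, 168, 171]]
5 16 minenc 601.5481567382812 220.74905395507812 57.61601257324219 lsq [0.6023661  0.22375842] 0.05459557740036183
8 18 minenc 600.1635131835938 220.86109924316406 59.35496139526367 lsq [0.60257226 0.22406852] 0.056011061839159756
12 22 minenc 599.0420532226562 221.73294067382812 60.76611328125 lsq [0.60028601 0.22344626] 0.05770692977643747
```

{"fn": "play_rows", "kwargs": {"motion": [[0, 0, -0.005, 0, 48], [0, 0, -0.01, 0, 48], [0, 0, -0.02, 0, 48], [0, 0, -0.02, 0, 48], [0, 0, 0, 0, 48]], "squeeze": 60}}

```text
time: 14.1
tool_pos: [0.5093, -0.2145, 0.1003]
tcp_rot: [1.761, 2.599, 0.0]
wrist_force: [0.5, 0.4, -4.7]
width: 0.652
```

{"fn": "play_rows", "kwargs": {"motion": [[0, 0, -0.03, 0, 48], [0, 0, -0.035, 0, 48], [0, 0, -0.01, 0, 48], [0.02, 0.0135, 0, 0, 48], [0.0373, 0.0251, 0, 0, 48]]}}

```text
time: 14.72
tool_pos: [0.5221, -0.1467, 0.1719]
tcp_rot: [-1.765, -2.596, 0.002]
wrist_force: [0.3, -0.1, -4.8]
width: 0.647
```

{"fn": "play_rows", "kwargs": {"motion": [[0.0373, 0.0251, 0, 0, 48], [0.0373, 0.0251, 0, 0, 48], [0.0373, 0.0251, 0, 0, 48], [0.0373, 0.0251, 0, 0, 48], [0.0373, 0.0251, 0, 0, 48]]}}

```text
time: 15.35
tool_pos: [0.5694, 0.0745, 0.1714]
tcp_rot: [-1.761, -2.599, 0.004]
wrist_force: [0.5, 0.3, -4.6]
width: 0.645
```

{"fn": "play_rows", "kwargs": {"motion": [[0.0373, 0.0251, 0, 0, 48], [0.0373, 0.0251, 0, 0, 48], [0.0373, 0.0251, 0, 0, 48], [0.0171, 0.012, 0, 0, 48], [0, 0, 0, 0, 48]]}}

```text
time: 15.98
tool_pos: [0.6031, 0.2261, 0.1718]
tcp_rot: [-1.759, -2.601, 0.004]
wrist_force: [-0.1, -0.4, -5.0]
width: 0.645
```

```bash
python3 - <<'E'
from h import *
s,p,M=pose();print(s["time"],p,s["wrist_force"],s["width"]*85.4,M[:,2])
read_camera("wrist");print(pose()[1]);print(togo([.604,.225,.0687]))
E
```

```text
15.975 [0.60310225 0.22614925 0.17177675] [-0.07078177 -0.39323712 -4.95366904] 55.09061837978092 [-0.00283331 -0.00131094 -0.99999513]
[0.6030189  0.22497222 0.17202951]
[-0.0003  0.0013  0.1033]
```

{"fn": "play_rows", "kwargs": {"motion": [[0, 0.001, 0.025, 0, 48], [0, 0, 0.035, 0, 48], [0, 0, 0.025, 0, 48], [0, 0, 0.012, 0, 48], [0, 0, 0.004, 0, 48]]}}

```text
time: 16.65
tool_pos: [0.6045, 0.2246, 0.072]
tcp_rot: [-1.763, -2.599, 0.002]
wrist_force: [0.0, -0.7, -3.5]
width: 0.648
```

{"fn": "play_rows", "kwargs": {"motion": [[0, 0, 0.002, 0, 48], [0, 0, 0.002, 0, 48], [0, 0, 0.0015, 0, 48], [0, 0, 0, 0, 48]]}}

```text
time: 17.15
tool_pos: [0.6051, 0.2259, 0.0676]
tcp_rot: [1.762, 2.6, 0.0]
wrist_force: [-0.1, -1.5, -4.8]
width: 0.65
```

{"fn": "play_rows", "kwargs": {"motion": [[0, 0, 0.002, 0, 48], [0, 0, 0.002, 0, 48], [0, 0, 0, 0, 48]]}}

```text
time: 17.52
tool_pos: [0.6046, 0.2257, 0.0629]
tcp_rot: [-1.762, -2.6, 0.001]
wrist_force: [-0.1, 0.2, -4.9]
width: 0.648
```

{"fn": "play_rows", "kwargs": {"motion": [[0, 0, 0.0015, 0, 48], [0, 0, 0.0015, 0, 48], [0, 0, 0, 0, 48]]}}

```text
time: 17.9
tool_pos: [0.6048, 0.2257, 0.06]
tcp_rot: [-1.762, -2.6, 0.001]
wrist_force: [0.4, -1.3, -4.6]
width: 0.646
```

{"fn": "play_rows", "kwargs": {"motion": [[0, 0, 0.001, 0, 48], [0, 0, 0.0007, 0, 48], [0, 0, 0, 0, 48]]}}

```text
time: 18.27
tool_pos: [0.605, 0.2258, 0.0589]
tcp_rot: [1.762, 2.601, 0.0]
wrist_force: [-0.7, 0.5, -2.4]
width: 0.649
```

```bash
python3 - <<'E'
from h import *
s,p,M=pose();print(s["time"],p,s["wrist_force"],s["torque"],s["width"]*85.4)
E
```

```text
18.275 [0.60501216 0.22580064 0.05885532] [-0.74982455  0.51143954 -2.42910828] [-0.05956331  0.12587902  0.01864178] 55.439029940905115
```

{"fn": "play_rows", "kwargs": {"motion": [[0, 0, 0.0006, 0, 48], [0, 0, 0, 0, 57], [0, 0, 0, 0, 60], [0, 0, 0, 0, 70], [0, 0, 0, 0, 85]], "squeeze": 20}}

```text
time: 18.9
tool_pos: [0.6053, 0.2259, 0.0582]
tcp_rot: [1.762, 2.6, 0.001]
wrist_force: [-0.4, 1.1, -0.3]
width: 0.99
```

{"fn": "play_rows", "kwargs": {"motion": [[0, 0, 0, 0, 85], [0, 0, 0, 0, 85], [0, 0, -0.02, 0, 85], [0, 0, -0.04, 0, 85], [0, 0, -0.05, 0, 85]]}}

```text
time: 19.52
tool_pos: [0.6043, 0.2255, 0.1693]
tcp_rot: [-1.762, -2.6, 0.002]
wrist_force: [1.2, -0.4, -1.0]
width: 0.998
```

{"fn": "play_rows", "kwargs": {"motion": [[0, 0, -0.05, 0, 85], [0, 0, 0, 0, 85], [0, 0, 0, 0, 85]]}}

```text
time: 19.9
tool_pos: [0.6051, 0.2258, 0.2191]
tcp_rot: [1.762, 2.6, 0.002]
wrist_force: [0.9, -1.0, -0.2]
width: 0.995
```

```bash
python3 - <<'E'
from h import *
s,p,M=pose();print(s["time"],p,s["wrist_force"],s["width"]*85.4)
w=camera_info("wrist");I=read_camera("wrist")[...,::-1].copy();cv2.imwrite("pics/w9.png",I)
u=pr(w,(.605,.2258,.139));print("pred jar top px",u)
g=cv2.cvtColor(I,cv2.COLOR_BGR2GRAY);f=w["intrinsics"][0,0]/np.linalg.norm(w["pose"][:3,3]-[.605,.2258,.139])
for nm,r,z in(("lid",.028,.139),("recess",.014,.139),("pan",.06,.064)):
  q=pr(w,(.605,.2258,z));k=w["intrinsics"][0,0]/np.linalg.norm(w["pose"][:3,3]-[.605,.2258,z])*r
  c=cv2.HoughCircles(cv2.medianBlur(g,3),cv2.HOUGH_GRADIENT,1,5,param1=60,param2=10,minRadius=int(k*.9),maxRadius=int(k*1.1)+1)
  if c is None: print(nm,None);continue
  c=c[0];c=c[np.hypot(c[:,0]-q[0],c[:,1]-q[1])<30][:3];print(nm,"exp",q,k,[(x.tolist(),np.round(bp(w,x[:2],z),4).tolist()) for x in c])
a=cv2.imread("pics/scene0.png");n=cv2.cvtColor(read_camera("scene"),cv2.COLOR_RGB2BGR)
for nm,c,h in(("flask",(338,257),14),("spare",(324,204),12),("bottle",(157,267),12),("beaker",(472,195),12)):
  t=a[c[1]-h:c[1]+h,c[0]-h:c[0]+h];r=cv2.matchTemplate(n[c[1]-h-12:c[1]+h+12,c[0]-h-12:c[0]+h+12],t,cv2.TM_CCOEFF_NORMED);_,v,_,l=cv2.minMaxLoc(r);print(nm,"score",round(v,3),"shift px",l[0]-12,l[1]-12)
E
```

```text
19.9 [0.60506749 0.22583004 0.21913463] [ 0.86116081 -1.04018014 -0.22866663] 84.94351922913081
pred jar top px [317.65527052 196.70467799]
lid exp [317.65527052 196.70467799] 32.60360865280526 [([316.5, 196.5, 31.899999618530273], [0.604, 0.2256, 0.139]), ([314.5, 191.5, 35.400001525878906], [0.6008, 0.2291, 0.139]), ([317.5, 186.5, 34.29999923706055], [0.6015, 0.2342, 0.139])]
recess exp [317.65527052 196.70467799] 16.30180432640263 []
pan exp [317.42476056 175.76750054] 55.04792444102519 [([318.5, 171.5, 54.900001525878906], [0.6043, 0.2306, 0.064]), ([324.5, 171.5, 49.400001525878906], [0.6104, 0.233, 0.064]), ([318.5, 176.5, 58.20000076293945], [0.6064, 0.2255, 0.064])]
flask score 0.994 shift px 0 0
spare score 0.997 shift px 0 0
bottle score 0.992 shift px 0 0
beaker score 0.99 shift px 0 0
```

```bash
python3 -c "
from workcell import finish_job
print(finish_job())"
```

```text
the job is handed in; nothing more can be done
None
```

The jar is on the balance's pan, released, and I handed the job in at about 20 s of the 72 s. No verdict was reported.

**What I did**
- I turned the clamp knob clockwise with the gripper by about 2.5 rad.
- Still holding the knob, I swung the clamp arm about 1.27 rad counter-clockwise. The jar stayed in its nest.
- I lifted the jar upright, carried it over the bystanders and lowered it until the pan took its weight. Then I opened the fingers and drew up clear.

**Last checks**
- **Jar position:** the lid circle measured at about (0.604, 0.226) m. The pan's centre came out at about (0.604, 0.225) m from the fixed cameras and (0.604, 0.231) m from the wrist camera, so the jar is within about 6 mm of the middle.
- **Jar upright:** the lid's apparent size matches a jar standing on the pan. I had used all 12 picture views by then, so this rests on circle fitting, not on a picture I looked at.
- **Bystanders:** all four showed no shift in the scene camera.
- **Robot:** the wrist force was near zero with the gripper open and well above the jar.
- **Knob and arm:** I did not re-measure these after the swing. I last saw the arm swung aside in the pictures taken before the lift. The knob angle is inferred from how far the gripper turned while holding it.

**What disagreed**
- The pictures showed the fingertips about 35 mm above the reported TCP, so my first grip closed above the knob without touching it. I corrected for this from there on.
- The pan's first rough estimates from the two fixed cameras differed by about 1 cm. I used the mean of the later circle fits.

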